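Refit the handwheel on the microtome feed unit

TASK

The feed unit of the microtome lies on the bench with its square spindle pointing up and its handwheel off. Put the handwheel with the square bore onto the square spindle, crank grip up, so that it sits fully home and flat on the collar, and let go of it. Leave the other handwheel, the one with the round bore, where it lies.

Things in the scene. Friction and masses are not known exactly. Their poses are not given: they have to be found in the camera images.
- wheel_square: To be fitted; lies flat; mm: grey ring 120 across, 12 high; steel square hub 40x40, 55 high, with a 28.5 square through bore, sides along x, y. Black crank grip 18 thick, 53 from the axis in +x, top at 42, so grip the hub from above across its y faces (diagonal spokes leave the faces free). Origin: axis, underside; z up. 0.3 kg. Its bore goes on in any of 4 quarter turns, slides if within 12 deg.
- wheel_round: The other handwheel, to be left alone: same grey ring, spokes, black crank grip and size, but its steel hub is round, 42 mm across and 55 mm high, with a round 25 mm bore that does not go over the spindle. Origin: on its axis at the underside; z up; crank grip in +x.
- feed_unit: The feed unit, a fixed white metal block, top 50 mm above the bench. Origin: on the bench below the spindle's axis, z up. From there the block reaches 80 mm in +x and -x, 75 mm in -y, 165 mm in +y. Besides the square spindle it carries a round steel post (32 mm across, 32 mm above the block) 125 mm from the origin in +y, which is not for the wheel.
- spindle_seat (a point): The seat: point on the spindle's axis at the top face of a dark steel collar (60 mm across), 55 mm above the bench, where the wheel's underside comes to rest; z up. The upright steel spindle is 24 mm square, sides along this point's x and y, does not turn, and stands 42 mm above the seat: straight for 26 mm, then tapering over 16 mm to an 8 mm square tip.
Mind the look-alikes: they are no part of the job. What is shaped like the wheel_square but orange is not meant.

How it is judged:
By the outcome, as a careful person would: the job done as asked, in the order asked, and still so for the second after the job is handed in, with the robot touching nothing.
It also fails if it takes over 42 s, if anything falls off the work surface, if the arm or the gripper's body presses on something with over 40 N, if the wrist force passes 120 N, or if a joint passes its speed limit or range.

ROBOT

A 6-joint arm with a two-finger parallel gripper is mounted at the origin on the work surface. World frame = base frame: x ahead of the robot, y to its left, z up, the work surface at z = 0. Lengths are in m, angles in rad, forces in N, time in s.
With the tool pointing down it reaches from about 0.15 to 0.775 m from the base axis. Payload 6.1 kg.
Tool frame: the origin (TCP) lies on the centre line of the jaws, within the pads' length; the fingertips stand 17 mm ahead of it and the grasp point (between the pads) lies 2 mm behind it; x points along the fingers, y is the direction in which the jaws open and shut, and the axes are right-handed (so a half turn about x gives the same grasp; the last joint's range is limited). The gripper opens to 85 mm and grips with 20 to 120 N. Pads are 22 mm wide; open, the fingers measure 114 mm over their backs; the gripper's body (76 mm by 85 mm) begins 54 mm behind the grasp point. The pads swing forward as they close: fully open they stand 13 mm farther back than shut.
Start: joints at [-1.243, 0.126, -0.04, 1.405, 0, 1.571], TCP at [0.169, -0.497, 0.248] pointing down, gripper open.
Joint ranges: [-2.72, 2.72], [-0.95, 1.95], [-1.27, 1.35], [-1.78, 2.02], [-1.46, 1.47], [-3.14, 3.14]. Speed limits (rad/s): [2.39, 2.39, 3.01, 3.14, 3.14, 3.14].

INTERFACE

Orientations are given as a unit quaternion [x, y, z, w].
In Python, from plant import ctrl gives the robot as it stands. The module is installed in compiled form; this text tells all that it offers.
- The arm moves only by the shell command python3 -m pendant 'ROWS' [FORCE]. ROWS is JSON, a list that holds one entry, the list of rows, each a list of 5 numbers: the opening, from 0 (shut) to 1 (fully open), then the shift along the tool's x, y, z in units of 25 mm (1.0 is 25 mm), then the turn about the tool's x in units of 5 degrees (1.0 is 5 degrees). In form: [[[gripper, x, y, z, yaw], ...]]. A call has 1 to 12 rows; each row is the pose to reach, as a shift and turn from the pose commanded when the call began, along the tool's axes at that moment; what a row does not reach only later rows make up. A row lasts 1/12 s, in which the tool goes at most 41.7 mm and 7.16 degrees, less where a joint would pass 70% of its speed; a pose out of reach is approached as far as the arm can. A call with a gripper value outside its range is refused whole. The fingers move at their own pace and stop on an object; FORCE is the grip in N (left out, the last holds). Time passes only in rows, so rows that repeat a pose let the fingers close. It gives the time, the measured TCP pose, the force and the opening at its end, in the units of the state.
- ctrl.observe(): the state, without advancing time (a new reading comes with each control period).
- ctrl.camera(name): name is "side" or "top" or "wrist"; returns (picture, depth): 384x512x3 uint8, red, green, blue; 384x512 float32, m along the optical axis (not along the pixel's ray), 0 where there is no reading.
- ctrl.get_calibration(name): a dict with "fx", "fy", "cx", "cy" (pixels), "rvec" (rotation vector, rad) and "tvec" (3), from world to camera coordinates, as OpenCV has them. Camera axes: x right, y down, z forward; pixel columns grow to the right and rows downward; lengths in m; the calibration is good to about 2 mm. A picture is of the moment at which its call begins: read the wrist's pose just before it. get_calibration takes no time and is no camera call; for the wrist camera it gives the pose at the moment of the call.
- ctrl.finish_job(): hands the job in, once; it reports no verdict.
The state is a dict: "time_s": time; "joints": joint angles; "qd": joint speeds; "tau": joint torques, N m; "ee_pos": TCP position; "eef_rot": TCP orientation; "contact_force": force on the tool from outside, world axes, zero at the start; "wrist_torque": the same for the moment, N m; "opening": finger opening in m.
Only numpy, scipy, OpenCV 4.12 (cv2) and the standard library are available. Lean on these libraries where they do the work, as an engineer would, in place of code of your own. Each camera call takes 0.05 s, during which the arm holds its last target. There are 200 camera calls.

## Working session

There is one attempt and no reset: what is moved stays moved. The work goes in short steps, Python scripts to look and compute and a shell command to move; the robot and the scene stay as the last step left them, time stands still between calls to the robot, and variables do not carry over. Pictures are saved under pics/ and viewed, about 8 in all and at most 12, crops included, and the job is handed in when it is done.

```bash
mkdir -p pics
cat > h.py <<'E'
import numpy as np, cv2
from plant import ctrl
from scipy.spatial.transform import Rotation as R
def cal(n):
    c=ctrl.get_calibration(n); M=cv2.Rodrigues(np.array(c["rvec"],float))[0]
    return c,M,np.array(c["tvec"],float).ravel()
def cloud(n,d,C=None):
    c,M,t=C or cal(n); v,u=np.mgrid[:d.shape[0],:d.shape[1]]
    P=np.stack([(u-c["cx"])/c["fx"]*d,(v-c["cy"])/c["fy"]*d,d],-1)
    W=(P-t)@M; W[d<=0]=np.nan; return W
def ray(n,u,v,z,C=None):
    c,M,t=C or cal(n); o=-M.T@t; r=M.T@np.array([(u-c["cx"])/c["fx"],(v-c["cy"])/c["fy"],1])
    return o+r*(z-o[2])/r[2]
def snap(n,tag):
    C=cal(n); p,d=ctrl.camera(n); cv2.imwrite(f"pics/{tag}.png",cv2.cvtColor(p,cv2.COLOR_RGB2BGR)); np.savez(f"pics/{tag}.npz",p=p,d=d); return p,d,C
E
python3 - <<'E'
from h import *
print(ctrl.observe())
a=[snap(n,n+"0")[0] for n in("top","side")]
E
python3 -c "
import cv2
cv2.imwrite('pics/a.png',cv2.resize(cv2.imread('pics/top0.png'),(800,600)))"
```

```text
{'time_s': 0.0, 'joints': array([-1.24302308e+00,  1.26379352e-01, -4.06244737e-02,  1.40537273e+00,
       -4.97122369e-06,  1.57080468e+00]), 'qd': array([-5.10361243e-04,  4.30327383e-05, -1.67313594e-04, -8.36445759e-04,
        1.24227231e-03, -1.55009609e-04]), 'tau': array([-2.34187073e-04, -4.35912430e+01,  3.52925420e+01,  1.72530860e-02,
        2.67495687e-05,  1.12561160e-06]), 'ee_pos': array([ 0.16889368, -0.4966938 ,  0.24752123]), 'eef_rot': array([-0.69753936, -0.11591526,  0.69772514, -0.11481342]), 'contact_force': array([-0.02827289,  0.33395993, -0.22186606]), 'wrist_torque': array([-0.03435042,  0.05574681,  0.01594263]), 'opening': 0.08529095575568074}
```

View pics/a.png

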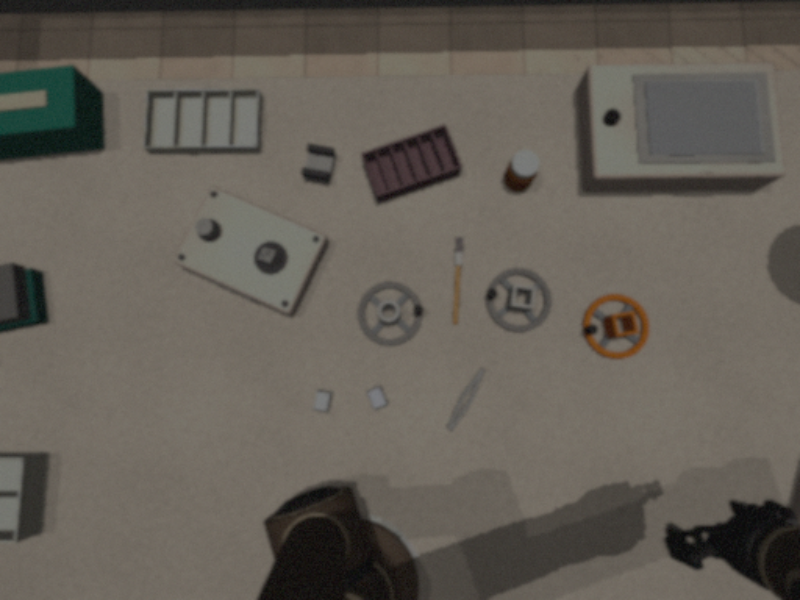

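View pics/side0.png

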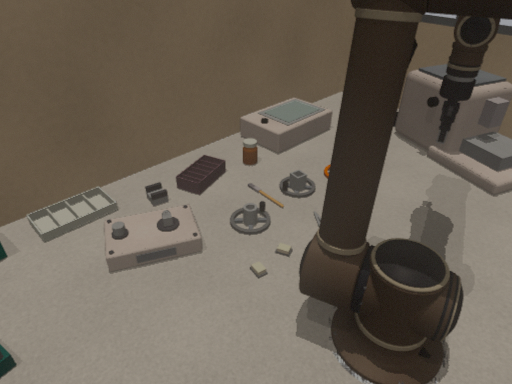

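The top view (800 px scale) shows the square-hub wheel at (519,299) with its grip to the left, the round one at (390,313), the orange decoy at (616,326), and the feed unit's spindle at (268,256) with the round post at (207,229). Next I measure these.

Run:
```python
from h import *
f=np.load("pics/top0.npz"); p,d=f["p"],f["d"]; C=cal("top"); W=cloud("top",d,C); Z=W[...,2]
def comp(mask,seed_uv,r):
    m=np.zeros_like(mask); u,v=seed_uv; yy,xx=np.mgrid[:384,:512]; m=mask&((xx-u)**2+(yy-v)**2<r*r); return m
# wheel ring
m=comp((Z>.005)&(Z<.02),(332,191),26); P=W[m][:,:2]
c,r=cv2.minEnclosingCircle(P.astype(np.float32)); print("ring",c,r,m.sum(),"mean",P.mean(0))
m=comp((Z>.045)&(Z<.065),(332,191),26); P=W[m]; print("hub n",m.sum(),np.median(Z[m])); rr=cv2.minAreaRect(P[:,:2].astype(np.float32)); print("hub",rr)
m=comp((Z>.03)&(Z<.065),(314,189),8); print("grip",W[m].mean(0),m.sum())
# block
m=comp((Z>.04)&(Z<.058),(165,160),60);k=cv2.morphologyEx(m.astype(np.uint8),cv2.MORPH_OPEN,np.ones((3,3)))>0
print("block",cv2.minAreaRect(W[k][:,:2].astype(np.float32)),np.median(Z[k]))
b=cv2.boxPoints(cv2.minAreaRect(W[k][:,:2].astype(np.float32))); print(b)
m=comp((Z>.065),(172,164),16); print("spindle",W[m].mean(0),Z[m].max(),m.sum())
m=comp((Z>.07),(133,147),14); print("post",W[m].mean(0),np.median(Z[m]),m.sum())
print(ray("top",332,191,.055,C),ray("top",172,164,.08,C), "flat z",np.nanmedian(Z[300:330,150:200]))
```

```text
ring (0.5076971650123596, -0.30363258719444275) 0.07365041971206665 617 mean [ 0.50293565 -0.30668748]
hub n 130 0.05461492659267171
hub ((0.5069097876548767, -0.28948453068733215), (0.07113546133041382, 0.04081922397017479), 81.22502899169922)
grip [ 0.51201242 -0.2516437   0.04072707] 33
block ((0.5974843502044678, 0.18912549316883087), (0.2406846284866333, 0.16032639145851135), 65.52186584472656) 0.0495565991555844
[[0.4746629  0.11281491]
 [0.6205791  0.04638431]
 [0.7203058  0.26543608]
 [0.5743896  0.33186668]]
spindle [0.57664128 0.14594996 0.08463218] 0.09987994562910842 96
post [0.62922649 0.26102625 0.08015887] 0.08084338219017179 112
[ 0.49934639 -0.29638692  0.055     ] [0.57437683 0.14522571 0.08      ] flat z -0.00017124146814489645
```

```bash
cat >> h.py <<'E'
def goto(x,y,z,jaw):
    "shift/turn (in row units) to TCP x,y,z with jaw axis (tool y) at world angle jaw deg"
    s=ctrl.observe(); A=R.from_quat(s["eef_rot"]).as_matrix(); p=s["ee_pos"]
    cur=np.degrees(np.arctan2(A[1,1],A[0,1])); dy=(jaw-cur+90)%180-90
    if A[2,0]<0: t=-dy
    else: t=dy
    print("t",round(s["time_s"],2),"pos",p.round(4),"toolx",A[:,0].round(3),"jaw",round(cur,2),"q6",s["joints"][5].round(2),"F",s["contact_force"].round(1),"open",round(s["opening"],4))
    print(" -> shift",(A.T@(np.array([x,y,z])-p)/.025).round(2),"yaw",round(t/5,2),"alt",round((t-180*np.sign(t))/5,2))
E
python3 - <<'E'
from h import *
goto(.501,-.302,.22,169)
goto(.577,.147,.22,-24.5)
c,M,t=cal("wrist"); print("cam",-M.T@t, M[2])
E
```

```text
t 0.1 pos [ 0.1689 -0.4967  0.2476] toolx [-0.     0.001 -1.   ] jaw -71.22 q6 1.57 F [0.5 0.1 0.2] open 0.0854
 -> shift [  1.11  -3.1  -15.08] yaw -12.04 alt 23.96
t 0.1 pos [ 0.1689 -0.4967  0.2476] toolx [-0.     0.001 -1.   ] jaw -71.22 q6 1.57 F [0.5 0.1 0.2] open 0.0854
 -> shift [  1.13 -19.12 -23.74] yaw -9.34 alt 26.66
cam [ 0.2463343  -0.47118938  0.37353341] [-0.30148225 -0.10012664 -0.94819993]
```

```bash
python3 -m pendant '[[[1,0.2,-0.5,-2.4,-2],[1,0.3,-0.8,-4,-3],[1,0.4,-1.1,-5.5,-4.4],[1,0.5,-1.4,-7,-5.6],[1,0.6,-1.7,-8.5,-6.8],[1,0.7,-2,-10,-8],[1,0.8,-2.3,-11.5,-9.2],[1,0.9,-2.6,-13,-10.4],[1,1,-3,-14.3,-11.4],[1,1.1,-3.1,-15.1,-12],[1,1.1,-3.1,-15.1,-12],[1,1.1,-3.1,-15.1,-12]]]'
python3 - <<'E'
from h import *
goto(.501,-.302,.22,169)
p,d,C=snap("wrist","w1"); W=cloud("wrist",d,C); Z=W[...,2]
near=np.hypot(W[...,0]-.501,W[...,1]+.302)
def top(m):
    k=cv2.morphologyEx(m.astype(np.uint8),cv2.MORPH_OPEN,np.ones((3,3)))>0
    return W[k]
P=top((Z>.048)&(Z<.062)&(near<.038)); print("hub",len(P),np.median(P[:,2]),cv2.minAreaRect(P[:,:2].astype(np.float32)))
P=top((Z>.007)&(Z<.018)&(near<.075)); print("ring",len(P),cv2.minEnclosingCircle(P[:,:2].astype(np.float32)))
P=top((Z>.036)&(Z<.047)&(near<.075)&(near>.04)); print("grip",len(P),P.mean(0))
E
```

```text
time_s: 1.1
ee_pos: [0.5019, -0.3013, 0.2198]
eef_rot: [-0.546, -0.45, 0.546, -0.449]
contact_force: [-1.5, -0.7, 0.6]
opening: 0.0855
t 1.1 pos [ 0.5019 -0.3013  0.2198] toolx [-0.002  0.001 -1.   ] jaw -11.14 q6 1.22 F [-1.5 -0.7  0.6] open 0.0855
 -> shift [-0.01 -0.03  0.04] yaw -0.03 alt 35.97
hub 914 0.05510822014997652 ((0.5031065344810486, -0.3031843602657318), (0.04050324112176895, 0.040027499198913574), 80.6097183227539)
ring 3800 ((0.5030202865600586, -0.3030829131603241), 0.05984760820865631)
grip 259 [ 0.51166835 -0.25067995  0.04178055]
```

View pics/w1.png

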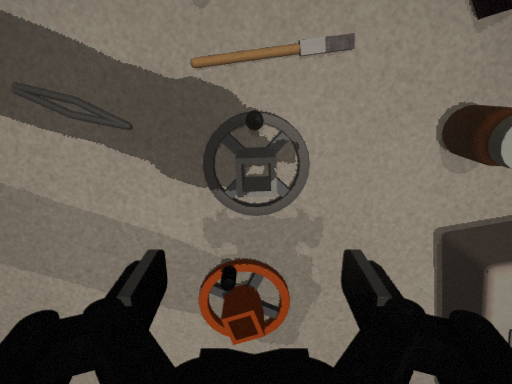

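The wrist view confirms the grey square-hub wheel at (256,165). Hub and ring centres agree at (0.503, -0.303), yaw 80.6°, and the sizes match. Next I fine-tune the pose, descend and grip.

```bash
python3 - <<'E'
from h import *
goto(.503,-.303,.037,170.6)
E
python3 -m pendant '[[[1,0,0.05,0.08,-0.35],[1,1.2,0.05,0.08,-0.35],[1,2.6,0.05,0.08,-0.35],[1,4,0.05,0.08,-0.35],[1,5.2,0.05,0.08,-0.35],[1,6,0.05,0.08,-0.35],[1,6.7,0.05,0.08,-0.35],[1,7.1,0.05,0.08,-0.35],[1,7.3,0.05,0.08,-0.35],[1,7.3,0.05,0.08,-0.35]]]'
python3 -c "
from h import *
goto(.503,-.303,.037,170.6)"
```

```text
t 1.15 pos [ 0.5012 -0.3019  0.2202] toolx [-0.001  0.    -1.   ] jaw -11.22 q6 1.22 F [-1.3 -0.6 -0.4] open 0.0857
 -> shift [7.33 0.09 0.03] yaw -0.36 alt 35.64
time_s: 1.98
ee_pos: [0.5013, -0.3047, 0.0378]
eef_rot: [-0.54, -0.457, 0.54, -0.456]
contact_force: [0.5, -0.1, -0.1]
opening: 0.0854
t 1.98 pos [ 0.5013 -0.3047  0.0378] toolx [-0.001  0.001 -1.   ] jaw -9.56 q6 1.19 F [ 0.5 -0.1 -0.1] open 0.0854
 -> shift [ 0.03  0.06 -0.08] yaw -0.03 alt 35.97
```

```bash
python3 -m pendant '[[[1,0,0.06,-0.06,0],[0,0,0.06,-0.06,0],[0,0,0.06,-0.06,0],[0,0,0.06,-0.06,0],[0,0,0.06,-0.06,0],[0,0,0.06,-0.06,0],[0,0,0.06,-0.06,0],[0,0,0.06,-0.06,0],[0,0,0.06,-0.06,0],[0,0,0.06,-0.06,0]]]' 60
python3 -m pendant '[[[0,-0.5,0,0,0],[0,-1.5,0,0,0],[0,-2.5,0,0,0],[0,-3.5,0,0,0],[0,-4.5,0,0,0],[0,-5.5,0,0,0],[0,-6,0,0,0],[0,-6.2,0,0,0],[0,-6.2,0,0,0]]]'
python3 - <<'E'
from h import *
goto(.577,.147,.19,-24.5)
goto(.577,.147,.19,65.5)
p,d,C=snap("wrist","w2")
E
```

```text
time_s: 2.82
ee_pos: [0.5046, -0.3033, 0.0392]
eef_rot: [0.54, 0.457, -0.539, 0.458]
contact_force: [-0.0, 0.3, 5.5]
opening: 0.0392
time_s: 3.57
ee_pos: [0.5043, -0.3033, 0.1939]
eef_rot: [0.54, 0.457, -0.539, 0.457]
contact_force: [-0.4, -0.4, -2.6]
opening: 0.0392
t 3.57 pos [ 0.5043 -0.3033  0.1939] toolx [ 0.001 -0.001 -1.   ] jaw -9.47 q6 1.19 F [-0.4 -0.4 -2.6] open 0.0392
 -> shift [  0.15  -0.1  -18.24] yaw 3.01 alt -32.99
t 3.57 pos [ 0.5043 -0.3033  0.1939] toolx [ 0.001 -0.001 -1.   ] jaw -9.47 q6 1.19 F [-0.4 -0.4 -2.6] open 0.0392
 -> shift [  0.15  -0.1  -18.24] yaw -14.99 alt 21.01
```

View pics/w2.png

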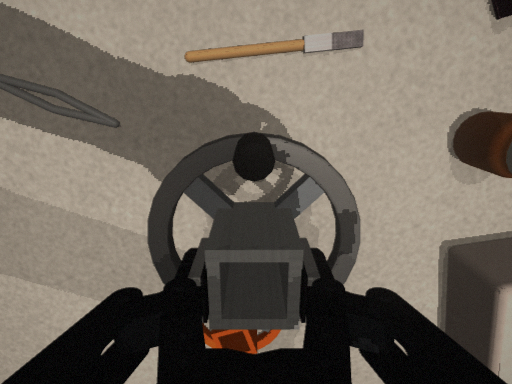

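The wheel is held level and square, with the hub at (255,285) between the pads. I carry it to just short of the spindle, already turned, so the wrist camera can see the spindle.

```bash
python3 -c "
from h import *
goto(.523,.029,.21,-24.5)"
python3 -m pendant '[[[0,-0.3,0,-0.7,0.3],[0,-0.6,0,-2,0.6],[0,-0.6,0,-3.5,1],[0,-0.6,0,-5,1.5],[0,-0.6,-0.1,-6.5,2],[0,-0.6,-0.3,-8,2.5],[0,-0.6,-0.4,-9.5,3],[0,-0.6,-0.6,-11,3],[0,-0.6,-0.8,-12.3,3],[0,-0.6,-0.9,-13.1,3],[0,-0.6,-0.9,-13.3,3],[0,-0.6,-0.9,-13.3,3]]]'
python3 - <<'E'
from h import *
goto(.577,.147,.19,-24.5)
p,d,C=snap("wrist","w3"); W=cloud("wrist",d,C); Z=W[...,2]
near=np.hypot(W[...,0]-.577,W[...,1]-.147)
def o(m): return cv2.morphologyEx(m.astype(np.uint8),cv2.MORPH_OPEN,np.ones((3,3)))>0
for lo,hi,r in((.062,.08,.03),(.084,.094,.025),(.094,.1,.02),(.0525,.06,.045)):
    P=W[o((Z>lo)&(Z<hi)&(near<r))]
    if len(P)>5: print(lo,hi,len(P),cv2.minAreaRect(P[:,:2].astype(np.float32)),cv2.minEnclosingCircle(P[:,:2].astype(np.float32)),P.mean(0))
k=o((Z>.079)&(np.hypot(W[...,0]-.629,W[...,1]-.261)<.03)); print("post",W[k].mean(0),k.sum())
k=o((Z>.045)&(Z<.0525)&(near<.25)); print(cv2.minAreaRect(W[k][:,:2].astype(np.float32)))
E
```

```text
t 3.62 pos [ 0.5039 -0.303   0.1926] toolx [-0.001  0.    -1.   ] jaw -9.47 q6 1.19 F [ 0.2 -0.2 -2.9] open 0.0389
 -> shift [ -0.69  -1.43 -13.22] yaw 3.01 alt -32.99
time_s: 4.62
ee_pos: [0.5359, 0.0299, 0.2065]
eef_rot: [-0.593, -0.384, 0.595, -0.383]
contact_force: [0.0, -0.8, -3.4]
opening: 0.0389
t 4.62 pos [0.5359 0.0299 0.2065] toolx [-0.003 -0.    -1.   ] jaw -24.31 q6 2.05 F [ 0.  -0.8 -3.4] open 0.0389
 -> shift [ 0.65 -0.43 -4.95] yaw 0.04 alt -35.96
0.062 0.08 99 ((0.572511613368988, 0.1398605853319168), (0.0004126939456909895, 0.023652635514736176), 65.4346923828125) ((0.5725520849227905, 0.13994914293289185), 0.011926447041332722) [0.57286017 0.13973477 0.07247863]
0.084 0.094 624 ((0.5773317813873291, 0.1508365273475647), (0.020805945619940758, 0.021093323826789856), 65.50641632080078) ((0.5775146484375, 0.15039904415607452), 0.014331952668726444) [0.577531   0.14923122 0.08864536]
0.094 0.1 290 ((0.5776452422142029, 0.1508057713508606), (0.011139427311718464, 0.011092135682702065), 64.25748443603516) ((0.577364444732666, 0.1508674919605255), 0.00763546209782362) [0.57745622 0.1503924  0.09668139]
0.0525 0.06 2883 ((0.5754927396774292, 0.14652597904205322), (0.04955848678946495, 0.05950876325368881), 65.40508270263672) ((0.577539324760437, 0.15090689063072205), 0.030215857550501823) [0.57607403 0.14590806 0.0553478 ]
post [nan nan nan] 0
((0.5665944218635559, 0.12679624557495117), (0.09551892429590225, 0.15937823057174683), 65.56765747070312)<stdin>:9: RuntimeWarning: Mean of empty slice.
  ret = um.true_divide(
```

View pics/w3.png

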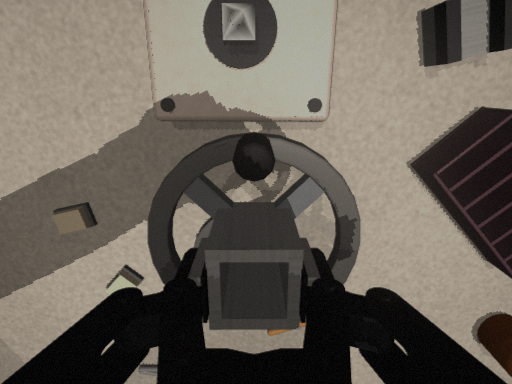

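The spindle tip is at pixel (239,22), with its sides along the unit's axes at 65.5°. I now measure the held hub in the same picture, so camera bias cancels.

Run:
```python
from h import *
f=np.load("pics/w3.npz"); d=f["d"]; C=cal("wrist"); W=cloud("wrist",d,C); Z=W[...,2]
b=np.zeros(Z.shape,bool); b[247:332,204:304]=1
zt=Z[252:256,220:290]; print("hub top z",np.nanmedian(zt))
m=b&(abs(Z-np.nanmedian(zt))<.004); P=W[m][:,:2].astype(np.float32)
print(m.sum(),cv2.minAreaRect(P))
v,u=np.where(m); print(u.min(),u.max(),v.min(),v.max())
r=np.zeros(Z.shape,bool); r[130:230,145:365]=1
print("ring z",np.nanmedian(Z[210:240,155:168]),np.nanmedian(Z[210:240,345:355]))
c=np.array(cv2.minAreaRect(P)[0]); s=np.array([.5775,.1508])
g=s-c; p=ctrl.observe()["ee_pos"]; print("hub-tcp",c-p[:2])
goto(p[0]+g[0],p[1]+g[1],.17,-24.5); goto(.5775,.1508,.17,-24.5)
```

```text
hub top z 0.22285869237899347
4603 ((0.5357344746589661, 0.028188014402985573), (0.041715025901794434, 0.04198386147618294), 65.48651123046875)
204 303 247 329
ring z 0.18004565138593795 0.17969136909802372
hub-tcp [-0.00023235 -0.00056206]
t 4.67 pos [0.536  0.0288 0.2068] toolx [-0.002 -0.001 -1.   ] jaw -24.39 q6 2.05 F [-0.1 -0.3 -3.7] open 0.0394
 -> shift [ 1.46 -0.5  -5.16] yaw 0.02 alt -35.98
t 4.67 pos [0.536  0.0288 0.2068] toolx [-0.002 -0.001 -1.   ] jaw -24.39 q6 2.05 F [-0.1 -0.3 -3.7] open 0.0394
 -> shift [ 1.46 -0.5  -5.13] yaw 0.02 alt -35.98
```

```bash
python3 -m pendant '[[[0,0,-0.1,-0.7,0],[0,0,-0.3,-1.9,0],[0,0,-0.4,-3,0],[0,0,-0.5,-4.1,0],[0,0.4,-0.5,-4.8,0],[0,0.9,-0.5,-5.15,0],[0,1.3,-0.5,-5.15,0],[0,1.4,-0.5,-5.15,0],[0,1.4,-0.5,-5.15,0],[0,1.4,-0.5,-5.15,0]]]'
python3 - <<'E'
from h import *
goto(.5777,.1514,.095,-24.5)
E
```

```text
time_s: 5.5
ee_pos: [0.578, 0.1495, 0.173]
eef_rot: [-0.594, -0.382, 0.595, -0.382]
contact_force: [0.5, 0.3, -2.6]
opening: 0.0393
t 5.5 pos [0.578  0.1495 0.173 ] toolx [-0.001 -0.001 -1.   ] jaw -24.55 q6 2.25 F [ 0.5  0.3 -2.6] open 0.0393
 -> shift [ 3.12 -0.04 -0.07] yaw -0.01 alt 35.99
```

```bash
python3 -m pendant '[[[0,0.3,0,-0.04,0],[0,0.7,0,-0.04,0],[0,1.1,0,-0.04,0],[0,1.5,0,-0.04,0],[0,1.8,0,-0.04,0],[0,2,0,-0.04,0],[0,2,0,-0.04,0],[0,2,0,-0.04,0]]]'
python3 -c "
from h import *
goto(.5777,.1514,.095,-24.5)"
```

```text
time_s: 6.17
ee_pos: [0.5787, 0.1519, 0.1229]
eef_rot: [-0.594, -0.383, 0.595, -0.383]
contact_force: [0.1, 0.0, -2.2]
opening: 0.0391
t 6.17 pos [0.5787 0.1519 0.1229] toolx [-0.001 -0.    -1.   ] jaw -24.46 q6 2.25 F [ 0.1  0.  -2.2] open 0.0391
 -> shift [ 1.12 -0.03  0.03] yaw 0.01 alt -35.99
```

No contact so far, with the bore over the taper. I continue down in small steps.

```bash
python3 -m pendant '[[[0,0.2,0,0,0],[0,0.4,0,0,0],[0,0.6,0,0,0],[0,0.8,0,0,0],[0,0.8,0,0,0]]]'
python3 -m pendant '[[[0,0.1,0,0,0],[0,0.2,0,0,0],[0,0.25,0,0,0],[0,0.3,0,0,0],[0,0.3,0,0,0],[0,0.3,0,0,0]]]'
python3 -c "
from h import *
goto(.5777,.1514,.095,-24.5)"
```

```text
time_s: 6.58
ee_pos: [0.5782, 0.1517, 0.1019]
eef_rot: [-0.594, -0.383, 0.595, -0.382]
contact_force: [0.1, 0.2, -3.5]
opening: 0.0395
time_s: 7.08
ee_pos: [0.5789, 0.1519, 0.0958]
eef_rot: [0.595, 0.383, -0.595, 0.383]
contact_force: [-0.2, 0.6, -2.9]
opening: 0.0389
t 7.08 pos [0.5789 0.1519 0.0958] toolx [ 0.  0. -1.] jaw -24.47 q6 2.25 F [-0.2  0.6 -2.9] open 0.0389
 -> shift [ 0.03 -0.04  0.04] yaw 0.01 alt -35.99
```

```bash
python3 -m pendant '[[[0,0.05,0,0,0],[0,0.1,0,0,0],[0,0.1,0,0,0],[0,0.1,0,0,0]]]'
python3 -m pendant '[[[0,0.03,0,0,0],[0,0.06,0,0,0],[0,0.06,0,0,0],[0,0.06,0,0,0]]]'
```

```text
time_s: 7.42
ee_pos: [0.5791, 0.152, 0.0942]
eef_rot: [0.595, 0.383, -0.594, 0.383]
contact_force: [-1.7, -1.1, 4.3]
opening: 0.0392
time_s: 7.75
ee_pos: [0.5791, 0.152, 0.0942]
eef_rot: [0.595, 0.383, -0.594, 0.383]
contact_force: [-6.5, -1.3, 13.9]
opening: 0.0391
```

Upward contact came at TCP z = 0.094, exactly the predicted home height. I release and retreat.

```bash
python3 -m pendant '[[[1,0,0,0,0],[1,0,0,0,0],[1,0,0,0,0],[1,0,0,0,0],[1,0,0,0,0],[1,0,0,0,0],[1,0,0,0,0],[1,0,0,0,0]]]'
python3 -m pendant '[[[1,-0.4,0,0,0],[1,-1,0,0,0],[1,-2,0,0,0],[1,-3,0,0,0],[1,-4,0,0.5,0],[1,-5,0,1.5,0],[1,-5.5,0,2.7,0],[1,-5.5,0,3.5,0],[1,-5.5,0,4,0],[1,-5.5,0,4,0]]]'
python3 - <<'E'
from h import *
goto(.5777,.1514,.095,-24.5)
p,d,C=snap("wrist","w4"); W=cloud("wrist",d,C); Z=W[...,2]
near=np.hypot(W[...,0]-.5775,W[...,1]-.1508)
def o(m): return cv2.morphologyEx(m.astype(np.uint8),cv2.MORPH_OPEN,np.ones((3,3)))>0
for n,lo,hi,a,r in(("hub",.103,.118,0,.036),("ring",.061,.074,.045,.07),("grip",.09,.103,.04,.07)):
    P=W[o((Z>lo)&(Z<hi)&(near<r)&(near>a))]; A=np.c_[P[:,:2]-P[:,:2].mean(0),np.ones(len(P))]
    print(n,len(P),np.median(P[:,2]),cv2.minAreaRect(P[:,:2].astype(np.float32)),"tilt",np.linalg.lstsq(A,P[:,2],rcond=None)[0][:2].round(3))
E
```

```text
time_s: 8.42
ee_pos: [0.5789, 0.1518, 0.0917]
eef_rot: [-0.595, -0.383, 0.595, -0.383]
contact_force: [-0.3, 0.0, -0.1]
opening: 0.0854
time_s: 9.25
ee_pos: [0.5367, 0.0591, 0.2303]
eef_rot: [0.595, 0.382, -0.595, 0.382]
contact_force: [0.5, -0.3, 0.3]
opening: 0.0855
t 9.25 pos [0.5367 0.0591 0.2303] toolx [ 0.001 -0.    -1.   ] jaw -24.6 q6 2.11 F [ 0.5 -0.3  0.3] open 0.0855
 -> shift [ 5.41 -0.05 -4.04] yaw -0.02 alt 35.98
hub 1661 0.11028914271202869 ((0.5790477395057678, 0.15186700224876404), (0.03977411985397339, 0.0401066392660141), 65.48275756835938) tilt [-0.002 -0.005]
ring 5251 0.06704860447933472 ((0.5767920613288879, 0.14675156772136688), (0.1084355041384697, 0.1189839243888855), 65.59843444824219) tilt [-0.002 -0.002]
grip 0 nan ((0.0, 0.0), (0.0, 0.0), 0.0) tilt [0. 0.]<stdin>:7: RuntimeWarning: Mean of empty slice.
  ret = um.true_divide(
  return _methods._mean(a, axis=axis, dtype=dtype,
  ret = ret.dtype.type(ret / rcount)
```

View pics/w4.png

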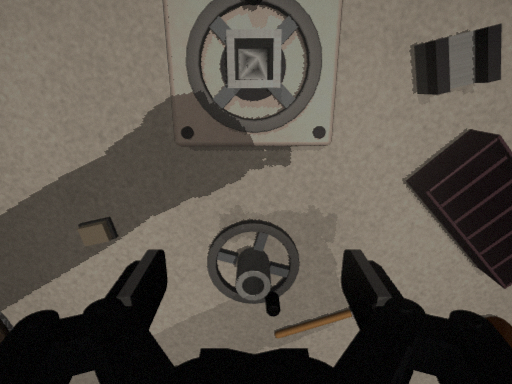

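The wheel sits at (253,62) with the spindle tip visible inside its bore. Hub top is at 0.110 m and ring top at 0.067 m, both as expected, with no tilt. The round wheel is still on the bench.

```bash
python3 -c "
from plant import ctrl
print(ctrl.finish_job())"
```

```text
the job is handed in; nothing more can be done
None
```

The square-bore handwheel is on the square spindle, fully home and released. I handed the job in at about 9.3 s of the 42 s allowed.

- **Seating:** the hub top measured 0.1103 m (0.110 expected) and the ring top 0.0670 m (0.067 expected). Tilt was at most about 0.3°, and the hub's sides line up with the spindle at 65.5°.
- **Centring:** the hub centre is about 2 mm from my spindle estimate, which is within the bore's play and the calibration error.
- **Forces:** the highest reading was about 15 N, during seating. After release the gripper was fully open, clear of the wheel and reading about zero.
- **Other items:** the last picture shows the round-bore wheel still on the bench, and I did not touch it or the orange look-alike.
- **One check failed:** my height check on the crank grip returned no points, because the grip lay outside the last picture. It was up while I held the wheel, and the wheel was never turned over.

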